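Scrape the copper chips off the bench plate

ROBOT

A 6-joint arm with a two-finger parallel gripper is mounted at the origin on the work surface. World frame = base frame: x ahead of the robot, y to its left, z up, the work surface at z = 0. Lengths are in mm, angles in degrees, forces in N, time in s.
With the tool pointing down it reaches from about 300 to 850 mm from the base axis. Payload 4.2 kg.
Tool frame: the origin (TCP) lies between the finger pads; the fingertips stand 14 mm ahead of it and the grasp point (between the pads) lies 5 mm behind it; z points along the fingers, y is the line along which they close (so a half turn about z gives the same grasp; the last joint's range is limited). The gripper opens to 91 mm and grips with 3 to 60 N. Pads are 32 mm wide; open, the fingers measure 118 mm over their backs; the gripper's body (76 mm by 178 mm) begins 60 mm behind the grasp point.
Start: joints at [-1.146, 18.312, 89.639, -0, 72.044, -1.146], TCP at [575.017, 0, 203.876] pointing down, gripper open.
Joint ranges: [-177.97, 177.97], [-48.28, 115.42], [12.27, 149.76], [-77.06, 257.06], [2.81, 150.46], [-146.56, 146.56]. Speed limits (degrees/s): [147.25, 147.25, 180, 180, 180, 180].

INTERFACE

Orientations are given as [roll, pitch, yaw] about the fixed x, y, z axes, in that order (R = Rz(yaw) Ry(pitch) Rx(roll)).
In Python, from workcell import * gives the robot as it stands. The module is installed in compiled form; this text tells all that it offers.
- The arm moves only by the tool send_rows, never from a script. Its argument "deltas" is a list of rows, each a list of 2 entries, a list of its own where there are three numbers: the shift along the tool's x, y, z normalised to -1 to 1, where 1 is 0.5 m, then the turn, a rotation vector about the tool's x, y, z normalised to -1 to 1, where 1 is 0.5 rad. A call has 1 to 10 rows; each row shifts and turns the commanded pose from where the row before left it, along the tool's axes as they then stand; what a row does not reach is not made up. A row lasts 1/10 s, in which the tool goes at most 50 mm and 8.59 degrees, less where a joint would pass 70% of its speed; a pose out of reach is approached as far as the arm can. A call with a number of a shift or a turn outside -1 to 1 is refused whole. A call with a gripper value outside its range is refused whole. "grip" is the closure, from 0 (fully open) to 1 (shut), set as the call begins (left out, the last holds). The fingers move at their own pace and stop on an object; "grip_force" is the grip in N (left out, the last holds). Time passes only in rows, so rows that do not move let the fingers close. It gives the time, the measured TCP pose, the force, the opening and the grip force at its end, in the units of the state.
- state(): the state, without advancing time (a new reading comes with each control period).
- grab_frame(name): name is "scene" or "side" or "wrist"; returns the picture (400x640x3 uint8, red, green, blue); there is no depth.
- calibration(name): a dict with "mtx" (3x3 intrinsics, pixels), "R" (3x3) and "t" (3): a world point X has camera coordinates R X + t. Camera axes: x right, y down, z forward; pixel columns grow to the right and rows downward; lengths in mm; the calibration is good to about 2 mm. A picture is of the moment at which its call begins: read the wrist's pose just before it. calibration takes no time and is no camera call; for the wrist camera it gives the pose at the moment of the call.
- job_done(): hands the job in; it is judged then, once.
Trained networks look in the newest picture that a camera, given by its name, has taken for a name from the list of things; names that differ only in an ending like _2 or _b are one class to them, and where a whole thing is asked for, a point or a joint stands for the part that bears it (a point fixed in the world has none). Each returns a list of dicts, best first, with "p" (0 to 1); they miss things now and then, are a little off and sometimes report something else, mostly with a low value. They report only what shows in the picture. A call takes as long as a camera call. They do not tell look-alikes from the thing itself.
- trace(camera, label): "pixels" (400x640 bool, what is visible of it) and "bbox" ([left, top, width, height] in pixels, round what is visible of it).
The state is a dict: "time_s": time; "qpos": joint angles; "qvel": joint speeds; "effort": joint torques, N m; "ee_pos": TCP position; "ee_rot": TCP orientation; "force": force on the tool from outside, world axes, zero at the start; "torque": the same for the moment, N m; "gripper_width": finger opening in mm; "gripper_force": force on a finger pad.
Only numpy, scipy, OpenCV 4.12 (cv2) and the standard library are available. Lean on these libraries where they do the work, as an engineer would, in place of code of your own. Each camera call takes 0.05 s, during which the arm holds its last target. There are 200 camera calls.

TASK

Take the wooden scraper by its grip and wipe both copper chips off the steel plate into the trough along its edge; the gripper itself must not touch the chips. Then stand the scraper upright on the bench again, off the plate and trough.

Things in the scene. Friction and masses are not known exactly. Their poses are not given: they have to be found in the camera images.
- plate: Fixed steel plate, 190 mm (its x) by 240 mm (y), flat top 36 mm above the bench. Origin: centre of its underside, z up. A dark sheet-steel trough runs along its whole +y edge: inside y = 120 to 185 mm, x = -90 to 90 mm, floor 10 mm above the bench, walls 5 mm thick, 34 mm high. The chips lie within 55 mm of the plate's y axis (its middle line), 80 mm or more from its -y edge.
- scraper: Loose wooden block on the bench, about 220 g: blade 130 mm long (its x), 30 mm thick (y), 28 mm high; on top a grip rib 70 mm long (x), 22 mm thick (y), from 28 to 82 mm above the underside. Origin: centre of its flat underside, z up. Grasp the rib across its 22 mm. The only long block with a rib; two lookalikes are a short block with a round knob and a square block with a hollow.
- chip_a: Loose copper chip lying flat on the plate, 30 x 20 mm, 8 mm thick, about 40 g, any yaw. Origin: centre of the face that is underneath at the start.
- chip_b: The other copper chip, same size and shape as chip_a, loose and flat on the plate. Origin: centre of the face that is underneath at the start.
Things that resemble listed ones, but are neither listed nor needed, are in the scene too. Leave any pink or yellow look-alike of the chip_a alone.

How it is judged (in metres and radians):
On the way, in this order (a step that is already met when the one before it is completed fails the run):
1. the scraper is upright, down on the plate (within 8 mm of its top), both chips still on the plate (z of scraper in the frame of plate between 0.03 and 0.044 m and x of scraper in the frame of plate between -0.1 and 0.1 m and y of scraper in the frame of plate between -0.13 and 0.12 m and angle between scraper's own z axis and vertical below 0.25 rad and z of each of chip_a, chip_b in the frame of plate above 0.033 m), for 0.1 s.
2. both chips are in the trough (y of chip_a in the frame of plate between 0.113 and 0.195 m and x of chip_a in the frame of plate between -0.1 and 0.1 m and z of each of chip_a, chip_b in the frame of plate below 0.032 m and y of chip_b in the frame of plate between 0.113 and 0.195 m and x of chip_b in the frame of plate between -0.1 and 0.1 m), for 0.2 s.
At the end, for the whole second after the job is handed in: Both chips lie at rest in the trough, below the plate's top, and the scraper stands on the bench (underside within 6 mm of it, so not on the plate or in the trough), upright within 10 degrees and at rest (all of step 2 and linear speed of each of chip_a, chip_b, scraper below 0.02 m/s and height (world z) of scraper below 0.006 m and angle between scraper's own z axis and vertical below 0.17 rad); the robot touches nothing.
It fails at once if the gripper or arm touches a chip (over 0.5 N) (contact force between any of the fingers, the arm and chip_a above 0.5 N or contact force between any of the fingers, the arm and chip_b above 0.5 N).
It also fails if it takes over 48 s, if anything falls off the work surface, if the arm or the gripper's body presses on something with over 40 N, if the wrist force passes 120 N, or if a joint passes its speed limit or range.

## Working session

There is one attempt and no reset: what is moved stays moved. The work goes in short steps, Python scripts to look and compute and a tool call to move; the robot and the scene stay as the last step left them, time stands still between calls to the robot, and variables do not carry over. Pictures are saved under pics/ and viewed, at most 10 in all, crops included, and the job is handed in when it is done.

Besides the shell and the picture viewer there is one more tool, called by a JSON object that holds its "fn" and its "kwargs". send_rows: Moves the arm, as the interface text tells. Scaled input: -1 to 1 covers 0.5 m each way for a shift and 0.5 rad each way for a turn. Its arguments: {"type":"object","properties":{"deltas":{"type":"array","items":{"type":"array"}},"grip":{"type":"number"},"grip_force":{"type":"number"}},"required":["deltas"]}

```bash
mkdir -p pics; python3 - <<'E'
from workcell import *
import cv2, numpy as np
s=state(); print(s['time_s'],s['ee_pos'],s['ee_rot'],s['gripper_width'])
for c in ['scene','side']:
    im=grab_frame(c); cv2.imwrite(f'pics/{c}0.png',im[:,:,::-1])
    for l in ['plate','scraper','chip_a']:
        for d in trace(c,l): 
            ys,xs=np.nonzero(d['pixels']); print(c,l,round(d['p'],2),d['bbox'],xs.mean().round(1),ys.mean().round(1))
            np.save(f'm_{c}_{l}.npy',d['pixels']) if d['p']>.5 and l!='chip_a' else 0
print(calibration('scene'),calibration('side'))
E
```

```text
0.0 [5.74490774e+02 1.49791894e-02 2.03036895e+02] [-1.79900873e+02 -2.88338807e-03  9.00005390e+01] 91.3768845191765
scene plate 0.67 [288.7, 197.9, 210.1, 192.4] 392.0 290.9
scene scraper 0.7 [238.7, 119.7, 42.5, 45.7] 258.2 143.2
scene chip_a 0.65 [462.6, 249.7, 15.5, 21.9] 468.7 259.0
scene chip_a 0.65 [442.0, 219.7, 16.5, 16.6] 450.4 228.8
scene chip_a 0.56 [349.8, 257.3, 20.2, 14.7] 358.8 264.3
scene chip_a 0.51 [326.7, 353.8, 24.1, 23.4] 339.0 363.5
side scraper 0.61 [336.8, 143.5, 46.3, 32.3] 360.3 159.4
side chip_a 0.73 [356.4, 288.5, 19.2, 14.2] 364.8 293.5
side chip_a 0.69 [210.4, 261.0, 16.8, 10.6] 218.4 265.7
side chip_a 0.6 [286.8, 228.7, 8.0, 11.9] 292.0 233.9
side chip_a 0.58 [303.3, 250.1, 13.9, 11.0] 311.0 253.4
side chip_a 0.49 [378.4, 268.7, 16.6, 11.2] 385.3 274.8
{'mtx': array([[454.41605443,   0.        , 321.50329206],
       [  0.        , 454.41605443, 198.84131805],
       [  0.        ,   0.        ,   1.        ]]), 'R': array([[-0.76068907,  0.64905391, -0.00900897],
       [ 0.47271579,  0.54440325, -0.69293931],
       [-0.44485045, -0.53137004, -0.72093963]]), 't': array([ 458.53381393, -172.79219519, 1101.52493259])} {'mtx': array([[493.23250505,   0.        , 326.33168567],
       [  0.        , 493.23250505, 201.46542831],
       [  0.        ,   0.        ,   1.        ]]), 'R': array([[-0.97382902, -0.22698934,  0.01152725],
       [-0.13140285,  0.52091174, -0.84343598],
       [ 0.18544629, -0.82287715, -0.53710602]]), 't': array([ 506.30587901,  141.57494361, 1028.66498137])}
```

View pics/scene0.png

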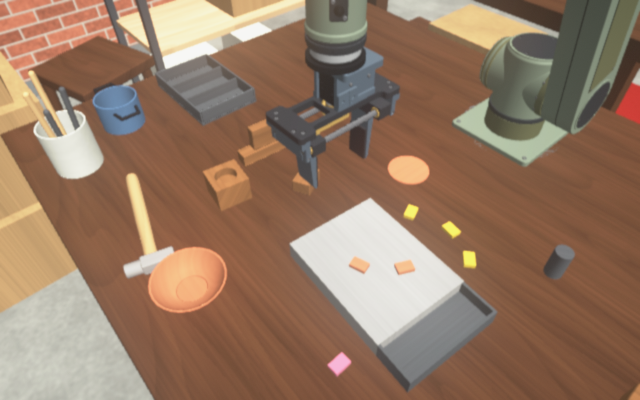

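View pics/side0.png

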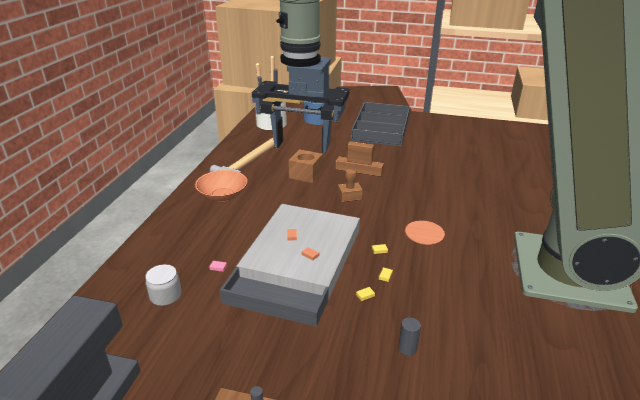

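The scene view shows the plate at about (375,270), with its trough at lower right. The copper chips are at (359,265) and (404,267), the pink one at (339,363), and three yellow ones lie right of the plate. The side view shows the scraper unobstructed at (360,159). I'll fit silhouettes next.

```bash
cat > h.py <<'E'
import numpy as np, cv2
from scipy.optimize import minimize
def proj(c,X):
    q=(c['R']@np.asarray(X,float).T).T+c['t']; q=q@c['mtx'].T; return q[:,:2]/q[:,2:]
def ray(c,uv,z):
    d=c['R'].T@np.linalg.inv(c['mtx'])@np.array([*uv,1.]); o=-c['R'].T@c['t']; return o+d*(z-o[2])/d[2]
def box(x0,x1,y0,y1,z0,z1): return np.array([[x,y,z] for x in(x0,x1) for y in(y0,y1) for z in(z0,z1)],float)
SCR=[box(-65,65,-15,15,0,28),box(-35,35,-11,11,28,82)]
PLA=[box(-95,95,-120,120,0,36),box(-95,95,120,190,0,34)]
def place(P,x,y,a):
    R=np.array([[np.cos(a),-np.sin(a),0],[np.sin(a),np.cos(a),0],[0,0,1]]); return P@R.T+[x,y,0]
def sil(c,M,p):
    im=np.zeros((1600,2560),np.uint8)
    for b in M:
        h=cv2.convexHull((proj(c,place(b,*p))*4+1.5).astype(np.float32)); cv2.fillConvexPoly(im,np.round(h).astype(np.int32),255)
    return cv2.resize(im,(640,400),interpolation=cv2.INTER_AREA)/255.
def fit(views,M,p0):
    def cost(q):
        p=(q[0],q[1],q[2]/100); s=0
        for c,m in views:
            a=sil(c,M,p); s+=1-np.minimum(a,m).sum()/np.maximum(a,m).sum()
        return s
    best=None
    for da in (0,.3,-.3):
        q0=np.array([p0[0],p0[1],(p0[2]+da)*100])
        r=minimize(cost,q0,method='Nelder-Mead',options=dict(initial_simplex=np.vstack([q0,q0+[15,0,0],q0+[0,15,0],q0+[0,0,15]]),xatol=.05,fatol=1e-5,maxiter=250))
        if best is None or r.fun<best.fun: best=r
    return best.x[:2],best.x[2]/100,best.fun
E
python3 - <<'E'
from h import *; from workcell import *
sc,sd=calibration('scene'),calibration('side')
L=lambda n:np.load(n).astype(float)
ms=L('m_side_scraper.npy')
g=ray(sd,(360,165),28); print('scr guess',g)
a=ray(sd,(337,165),28);b=ray(sd,(383,172),28); print('ends',a,b)
print('scraper',fit([(sd,ms)],SCR,(g[0],g[1],np.arctan2(*(b-a)[1::-1]))))
mp=L('m_scene_plate.npy')
a=ray(sc,(330.5,223.5),36);b=ray(sc,(422,316),36); d=b-a; ya=np.arctan2(d[1],d[0])-np.pi/2
print('plate clicks',a,b,np.linalg.norm(d),np.degrees(ya))
x,ya,f=fit([(sc,mp)],PLA,(*(a+b)[:2]/2,ya)); print('plate',x,np.degrees(ya),f)
for n,c,uvs in(('scene',sc,[(358.8,264.3),(404,267)]),('side',sd,[(292,233.9),(311,253.4)])):
  for uv in uvs:
    p=ray(c,uv,41); e=p[:2]-x; cs,s=np.cos(ya),np.sin(ya); print(n,p,'in plate',e@[cs,s],e@[-s,cs])
E
```

```text
scr guess [ 494.14231466 -292.86689386   28.        ]
ends [ 555.01133762 -277.29589769   28.        ] [ 427.915731   -269.25813081   28.        ]
scraper (array([ 498.2483153 , -314.12758399]), np.float64(3.1032663913104375), np.float64(0.06772623382462628))
plate clicks [552.740552  -32.3229457  36.       ] [570.43312007 205.41066802  36.        ] 238.39106118886744 -4.256209903395273
plate [553.36986557  80.10310531] -4.1490253098730285 0.031740675319806066
scene [579.66010633  71.60036465  41.        ] in plate 26.836521154494164 -6.578334932848569
scene [525.53018944 125.77547354  41.        ] in plate -31.0711511348199 43.53844684753765
side [578.553908    73.52914687  41.        ] in plate 25.593672810035084 -4.73464201408404
side [522.39130789 128.126321    41.        ] in plate -34.37189231437182 45.65603244905194
```

{"fn": "send_rows", "kwargs": {"deltas": [[[-0.063, -0.015, 0], [0, 0, 0]], [[-0.063, -0.015, 0], [0, 0, 0]], [[-0.063, -0.015, 0], [0, 0, 0]], [[-0.063, -0.015, 0], [0, 0, 0]], [[-0.063, -0.015, 0], [0, 0, 0]], [[-0.063, -0.015, 0], [0, 0, 0]], [[-0.063, -0.015, 0], [0, 0, 0]], [[-0.063, -0.015, 0], [0, 0, 0]], [[-0.063, -0.015, 0], [0, 0, 0]], [[-0.063, -0.015, 0], [0, 0, 0]]], "grip": 0.4}}

```text
time_s: 1.4
ee_pos: [499.6, -316.3, 203.9]
ee_rot: [180.0, 0.0, 90.0]
force: [0.2, -1.0, 0.4]
gripper_width: 54.4
gripper_force: 0.0
```

{"fn": "send_rows", "kwargs": {"deltas": [[[0, 0, 0], [0, 0, 0.29]], [[0, 0, 0], [0, 0, 0.29]], [[0, 0, 0], [0, 0, 0.29]], [[0, 0, 0], [0, 0, 0.29]], [[0, 0, 0], [0, 0, 0.29]], [[0, 0, 0], [0, 0, 0.29]], [[0, 0, 0], [0, 0, 0.29]], [[0, 0, 0], [0, 0, 0.29]], [[0, 0, 0], [0, 0, 0.29]], [[0, 0, 0], [0, 0, 0.29]]]}}

```text
time_s: 2.4
ee_pos: [500.0, -315.0, 203.8]
ee_rot: [-180.0, -0.0, 6.6]
force: [-0.2, 0.1, -0.1]
gripper_width: 54.9
gripper_force: 0.0
```

{"fn": "send_rows", "kwargs": {"deltas": [[[0, 0, 0], [0, 0, 0.29]], [[0, 0, 0], [0, 0, 0]], [[0, 0, 0], [0, 0, 0]]]}}

```text
time_s: 2.7
ee_pos: [500.0, -315.0, 203.9]
ee_rot: [-180.0, -0.0, -1.2]
force: [-0.2, -0.2, 0.0]
gripper_width: 54.8
gripper_force: 0.0
```

```bash
python3 - <<'E'
from h import *; from workcell import *
s=state(); print(s['time_s'],s['ee_pos'],s['ee_rot'],s['gripper_width'])
V={}
for c in ['wrist','scene','side']:
    cal=calibration(c); im=grab_frame(c); cv2.imwrite(f'pics/{c}1.png',im[:,:,::-1])
    for l in ['scraper','plate','chip_a']:
        for d in trace(c,l):
            ys,xs=np.nonzero(d['pixels']); print(c,l,round(d['p'],2),d['bbox'],xs.mean().round(1),ys.mean().round(1))
            if l!='chip_a' and d['p']>.5: V.setdefault(l,{}).setdefault(c,(cal,d['pixels'].astype(float)))
import pickle; pickle.dump(V,open('V1.pkl','wb'))
for v in ('wrist','side'):
    if v in V.get('scraper',{}): print('scr',v,fit([V['scraper'][v]],SCR,(498,-314,-.04)))
for v in ('scene','side'):
    if v in V.get('plate',{}): print('plate',v,fit([V['plate'][v]],PLA,(555,81,-.07)))
E
```

```text
2.7 [ 499.98371176 -314.98181976  203.85235071] [-1.79998952e+02 -7.78755676e-04 -1.21420047e+00] 54.77126618176244
wrist scraper 0.73 [304.0, 127.8, 28.7, 102.4] 319.1 179.2
wrist plate 0.77 [0.0, 65.1, 119.6, 162.4] 53.1 147.2
wrist chip_a 0.69 [16.2, 265.9, 27.5, 12.5] 27.9 268.8
scene scraper 0.71 [235.5, 117.4, 57.7, 45.4] 264.5 140.0
scene plate 0.62 [288.0, 200.9, 208.1, 188.0] 391.8 290.9
scene chip_a 0.71 [326.6, 353.7, 24.2, 23.6] 338.9 363.1
scene chip_a 0.68 [395.1, 257.7, 23.5, 16.3] 404.0 266.2
scene chip_a 0.63 [461.6, 250.2, 17.1, 19.6] 468.8 259.0
scene chip_a 0.62 [443.1, 222.1, 14.5, 14.9] 450.4 229.2
scene chip_a 0.52 [349.9, 254.1, 21.9, 20.5] 359.4 264.2
scene chip_a 0.18 [288.1, 196.9, 208.5, 194.2] 392.1 291.1
side scraper 0.87 [336.6, 143.9, 45.0, 29.2] 359.8 159.5
side plate 0.72 [220.6, 205.2, 138.0, 121.8] 292.2 264.7
side chip_a 0.71 [379.1, 267.0, 16.3, 13.9] 385.2 274.5
side chip_a 0.69 [210.2, 263.3, 15.7, 6.4] 217.8 265.4
side chip_a 0.56 [357.1, 287.1, 19.8, 11.6] 365.3 293.2
side chip_a 0.41 [285.0, 228.1, 11.4, 13.9] 291.5 234.0
scr wrist (array([ 499.55412779, -314.58196237]), np.float64(-0.07040500860816115), np.float64(0.04309002444699983))
scr side (array([ 499.47634638, -314.31069304]), np.float64(-0.13831226304107605), np.float64(0.14585535833518792))
plate scene (array([553.32593451,  79.60864848]), np.float64(-0.07422935705137239), np.float64(0.03189713966345065))
plate side (array([554.13404176,  81.22960827]), np.float64(-0.07820515077098641), np.float64(0.04040612037294167))
```

View pics/wrist1.png

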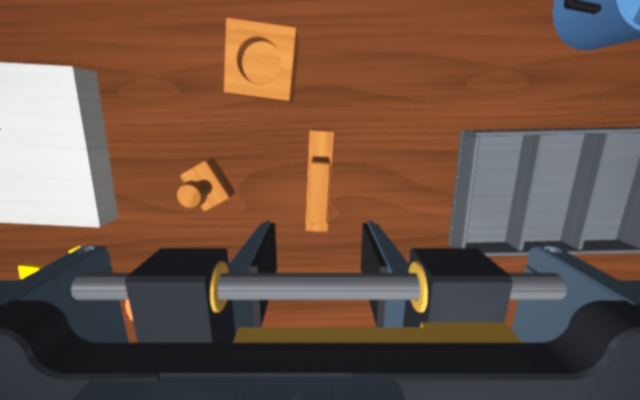

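The wrist view shows the scraper's rib between the open fingers at (319,180), nearly aligned, with the lookalikes clear of them. I'll descend and grasp.

{"fn": "send_rows", "kwargs": {"deltas": [[[-0.001, 0, 0.03], [0, 0, 0.084]], [[0, 0, 0.04], [0, 0, 0]], [[0, 0, 0.04], [0, 0, 0]], [[0, 0, 0.04], [0, 0, 0]], [[0, 0, 0.04], [0, 0, 0]], [[0, 0, 0.04], [0, 0, 0]], [[0, 0, 0.03], [0, 0, 0]], [[0, 0, 0.022], [0, 0, 0]], [[0, 0, 0.02], [0, 0, 0]], [[0, 0, 0], [0, 0, 0]]]}}

```text
time_s: 4.3
ee_pos: [498.9, -314.6, 51.7]
ee_rot: [-179.9, 0.1, -3.8]
force: [0.2, -0.0, -0.5]
gripper_width: 55.1
gripper_force: 0.0
```

{"fn": "send_rows", "kwargs": {"deltas": [[[0, 0, 0], [0, 0, 0]], [[0, 0, 0], [0, 0, 0]], [[0, 0, 0], [0, 0, 0]], [[0, 0, 0], [0, 0, 0]], [[0, 0, 0], [0, 0, 0]], [[0, 0, 0], [0, 0, 0]], [[0, 0, 0], [0, 0, 0]], [[0, 0, 0], [0, 0, 0]]], "grip": 1, "grip_force": 35}}

```text
time_s: 5.1
ee_pos: [499.7, -315.1, 53.3]
ee_rot: [180.0, -0.0, -3.8]
force: [-0.5, 0.5, 3.9]
gripper_width: 21.8
gripper_force: 35.0
```

{"fn": "send_rows", "kwargs": {"deltas": [[[0, 0, -0.02], [0, 0, 0]], [[0, 0, -0.05], [0, 0, 0]], [[0, 0, -0.07], [0, 0, 0]], [[0, 0, -0.06], [0, 0, 0]], [[0, 0, -0.03], [0, 0, 0]], [[0, 0, -0.01], [0, 0, 0]]]}}

```text
time_s: 5.7
ee_pos: [500.1, -315.4, 174.9]
ee_rot: [179.9, -0.2, -3.8]
force: [-1.3, -0.0, -2.3]
gripper_width: 21.5
gripper_force: 35.0
```

{"fn": "send_rows", "kwargs": {"deltas": [[[0.002, -0.03, 0], [0, 0, 0.017]], [[0.006, -0.06, 0], [0, 0, 0]], [[0.006, -0.08, 0], [0, 0, 0]], [[0.006, -0.09, 0], [0, 0, 0]], [[0.006, -0.09, 0], [0, 0, 0]], [[0.006, -0.09, 0], [0, 0, 0]], [[0.006, -0.08, 0], [0, 0, 0]], [[0.006, -0.07, 0], [0, 0, 0]], [[0.004, -0.05, 0], [0, 0, 0]], [[0, -0.02, 0], [0, 0, 0]]]}}

```text
time_s: 6.7
ee_pos: [547.3, 14.6, 171.6]
ee_rot: [-180.0, 0.1, -4.1]
force: [0.6, -0.9, -2.5]
gripper_width: 21.4
gripper_force: 35.0
```

{"fn": "send_rows", "kwargs": {"deltas": [[[0, 0, 0], [0, 0, 0]], [[0, 0, 0], [0, 0, 0]], [[0, 0, 0], [0, 0, 0]]]}}

```text
time_s: 7.0
ee_pos: [547.7, 11.1, 172.6]
ee_rot: [180.0, 0.0, -4.4]
force: [-0.7, 0.3, -1.8]
gripper_width: 21.5
gripper_force: 35.0
```

```bash
python3 - <<'E'
from workcell import *
import cv2, numpy as np
s=state(); print(s['time_s'],s['ee_pos'],s['ee_rot'],s['gripper_width'])
a=grab_frame('side'); b=grab_frame('wrist')
f=lambda i:cv2.resize(i[:,:,::-1],(560,350))
a=cv2.resize(a[100:350,150:500,::-1],(560,400))
cv2.imwrite('pics/c2.png',np.vstack([a,cv2.resize(b[:,:,::-1],(560,200))]))
E
```

```text
7.0 [547.65271086  11.09236692 172.61507474] [ 1.79966279e+02  3.15040468e-02 -4.35591328e+00] 21.49348083717737
```

View pics/c2.png

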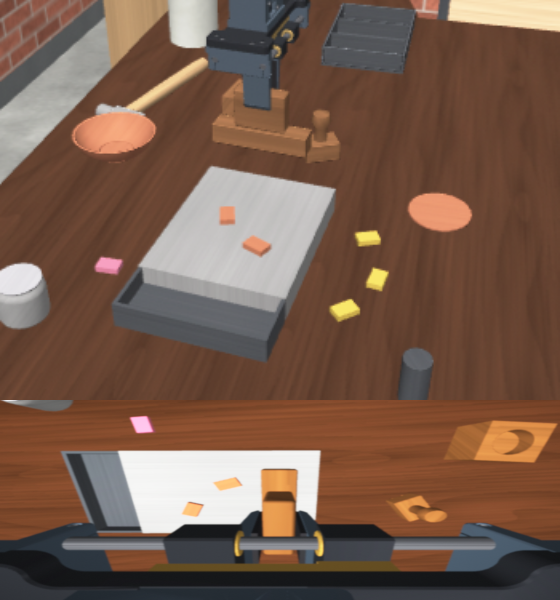

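The scraper is held upright over the near part of the plate. Both chips lie ahead of it, between it and the trough. I'll lower it now.

{"fn": "send_rows", "kwargs": {"deltas": [[[0, 0, 0.02], [0, 0, 0]], [[0, 0, 0.03], [0, 0, 0]], [[0, 0, 0.03], [0, 0, 0]], [[0, 0, 0.03], [0, 0, 0]], [[0, 0, 0.02], [0, 0, 0]], [[0, 0, 0.015], [0, 0, 0]], [[0, 0, 0.01], [0, 0, 0]], [[0, 0, 0.006], [0, 0, 0]], [[0, 0, 0], [0, 0, 0]], [[0, 0, 0], [0, 0, 0]]]}}

```text
time_s: 8.1
ee_pos: [548.3, 12.3, 92.8]
ee_rot: [-180.0, -0.1, -4.3]
force: [0.3, -0.3, -3.1]
gripper_width: 21.5
gripper_force: 35.0
```

{"fn": "send_rows", "kwargs": {"deltas": [[[0, 0, 0.002], [0, 0, 0]], [[0, 0, 0], [0, 0, 0]], [[0, 0, 0], [0, 0, 0]]]}}

```text
time_s: 8.4
ee_pos: [548.1, 12.3, 91.6]
ee_rot: [-180.0, -0.0, -4.3]
force: [-0.4, 1.0, -2.0]
gripper_width: 21.6
gripper_force: 35.0
```

{"fn": "send_rows", "kwargs": {"deltas": [[[0, 0, 0.002], [0, 0, 0]], [[0, 0, 0.001], [0, 0, 0]], [[0, 0, 0], [0, 0, 0]]]}}

```text
time_s: 8.7
ee_pos: [547.9, 12.3, 89.7]
ee_rot: [-180.0, 0.0, -4.3]
force: [-0.5, 0.1, -2.7]
gripper_width: 21.8
gripper_force: 35.0
```

{"fn": "send_rows", "kwargs": {"deltas": [[[0, -0.01, 0], [0, 0, 0]], [[0, -0.018, 0], [0, 0, 0]], [[0, -0.018, 0], [0, 0, 0]], [[0, -0.018, 0], [0, 0, 0]], [[0, -0.018, 0], [0, 0, 0]], [[0, -0.018, 0], [0, 0, 0]], [[0, -0.018, 0], [0, 0, 0]], [[0, -0.018, 0], [0, 0, 0]], [[0, -0.018, 0], [0, 0, 0]], [[0, -0.018, 0], [0, 0, 0]]]}}

```text
time_s: 9.7
ee_pos: [554.5, 98.8, 89.8]
ee_rot: [180.0, -0.0, -4.3]
force: [0.4, -1.0, -2.1]
gripper_width: 21.6
gripper_force: 35.0
```

{"fn": "send_rows", "kwargs": {"deltas": [[[0, -0.018, 0], [0, 0, 0]], [[0, -0.018, 0], [0, 0, 0]], [[0, -0.018, 0], [0, 0, 0]], [[0, -0.018, 0], [0, 0, 0]], [[0, -0.018, 0], [0, 0, 0]], [[0, -0.018, 0], [0, 0, 0]], [[0, -0.018, 0], [0, 0, 0]], [[0, -0.018, 0], [0, 0, 0]], [[0, -0.018, 0], [0, 0, 0]], [[0, -0.01, 0], [0, 0, 0]]]}}

```text
time_s: 10.7
ee_pos: [560.9, 184.9, 89.9]
ee_rot: [-180.0, -0.0, -4.3]
force: [-0.0, -0.7, -2.6]
gripper_width: 21.5
gripper_force: 35.0
```

```bash
python3 - <<'E'
from workcell import *
import cv2, numpy as np
s=state(); print(s['time_s'],s['ee_pos'],s['ee_rot'],s['force'])
a=grab_frame('side'); b=grab_frame('scene')
z=lambda i:cv2.resize(i[:,:,::-1],(500,300))
cv2.imwrite('pics/c3.png',np.vstack([z(a[190:340,180:430]),z(b[190:400,270:620])]))
E
```

```text
10.7 [560.91333055 184.94801124  89.8581089 ] [-1.79970473e+02 -1.38464239e-02 -4.25915232e+00] [-0.02413916 -0.73064713 -2.61596438]
```

View pics/c3.png

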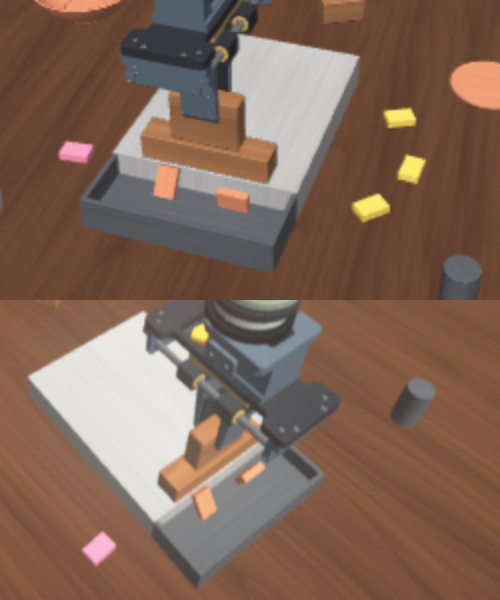

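Both chips are tipping over the plate edge just ahead of the blade, so I'll push a little further.

{"fn": "send_rows", "kwargs": {"deltas": [[[0, -0.008, 0], [0, 0, 0]], [[0, -0.01, 0], [0, 0, 0]], [[0, -0.01, 0], [0, 0, 0]], [[0, -0.01, 0], [0, 0, 0]], [[0, -0.006, 0], [0, 0, 0]], [[0, 0, 0], [0, 0, 0]], [[0, 0, 0], [0, 0, 0]], [[0, 0, 0], [0, 0, 0]]]}}

```text
time_s: 11.6
ee_pos: [562.8, 206.4, 93.0]
ee_rot: [-179.9, -0.1, -4.3]
force: [-4.2, -0.7, 13.4]
gripper_width: 22.0
gripper_force: 35.0
```

```bash
python3 - <<'E'
from workcell import *
import cv2, numpy as np
s=state(); print(s['time_s'],s['ee_pos'],s['ee_rot'],s['force'])
a=grab_frame('side'); b=grab_frame('scene')
z=lambda i:cv2.resize(i[:,:,::-1],(500,300))
cv2.imwrite('pics/c4.png',np.vstack([z(a[190:340,180:430]),z(b[190:400,270:620])]))
E
```

```text
11.6 [562.83637816 206.4395507   92.99931782] [-1.79897585e+02 -1.33432842e-01 -4.29765872e+00] [-4.23925775 -0.72131356 13.35585219]
```

View pics/c4.png

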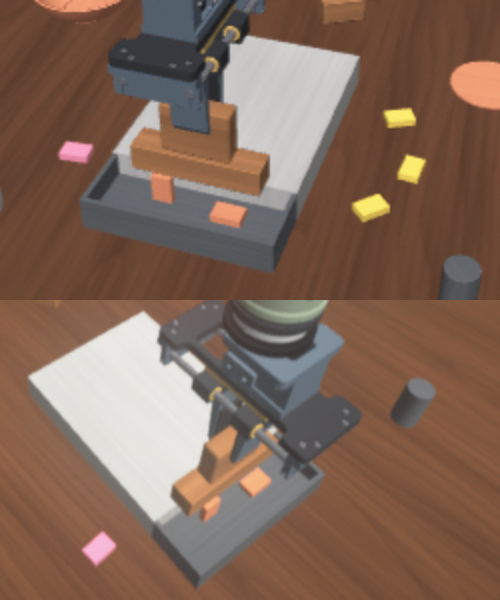

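One chip lies flat in the trough. The other stands steeply under the blade, which explains the 13 N upward force, so I'll lift and look again.

{"fn": "send_rows", "kwargs": {"deltas": [[[0, 0, -0.01], [0, 0, 0]], [[0, 0, -0.02], [0, 0, 0]], [[0, 0.02, -0.04], [0, 0, 0]], [[0, 0.04, -0.04], [0, 0, 0]], [[0, 0.06, -0.02], [0, 0, 0]], [[0, 0.06, 0], [0, 0, 0]], [[0, 0.04, 0], [0, 0, 0]], [[0, 0, 0], [0, 0, 0]]]}}

```text
time_s: 12.5
ee_pos: [554.0, 93.8, 155.2]
ee_rot: [180.0, 0.0, -4.4]
force: [0.9, 0.3, -1.5]
gripper_width: 21.7
gripper_force: 35.0
```

```bash
python3 - <<'E'
from workcell import *
from h import *
s=state(); print(s['time_s'],s['ee_pos'],s['ee_rot'],s['force'])
a=grab_frame('side'); b=grab_frame('scene')
z=lambda i:cv2.resize(i[:,:,::-1],(500,300),interpolation=cv2.INTER_CUBIC)
cv2.imwrite('pics/c5.png',np.vstack([z(a[250:328,215:345]),z(b[280:400,350:550])]))
for c in('side','scene'):
    for d in trace(c,'chip_a'):
        ys,xs=np.nonzero(d['pixels']); print(c,round(d['p'],2),d['bbox'],ray(calibration(c),(xs.mean(),ys.mean()),20).round(0))
E
```

```text
12.5 [554.0167144   93.84148848 155.19494584] [ 1.79953177e+02  9.02628782e-04 -4.44967176e+00] [ 0.8947374   0.27633125 -1.53869406]
side 0.75 [286.4, 290.0, 18.2, 15.3] [527. 236.  20.]
side 0.69 [375.6, 246.7, 11.0, 8.1] [393.  51.  20.]
side 0.58 [210.4, 260.9, 14.9, 8.8] [703. 187.  20.]
side 0.57 [255.6, 273.3, 12.3, 18.3] [600. 215.  20.]
side 0.51 [377.9, 265.5, 15.6, 14.1] [369. 131.  20.]
scene 0.76 [444.2, 220.2, 17.1, 16.5] [381. 116.  20.]
scene 0.74 [459.7, 250.0, 15.9, 21.8] [412. 181.  20.]
scene 0.63 [326.8, 351.9, 23.1, 25.0] [716. 172.  20.]
scene 0.62 [408.2, 325.2, 15.7, 20.5] [593. 217.  20.]
scene 0.54 [437.1, 306.9, 23.5, 23.7] [532. 229.  20.]
```

View pics/c5.png

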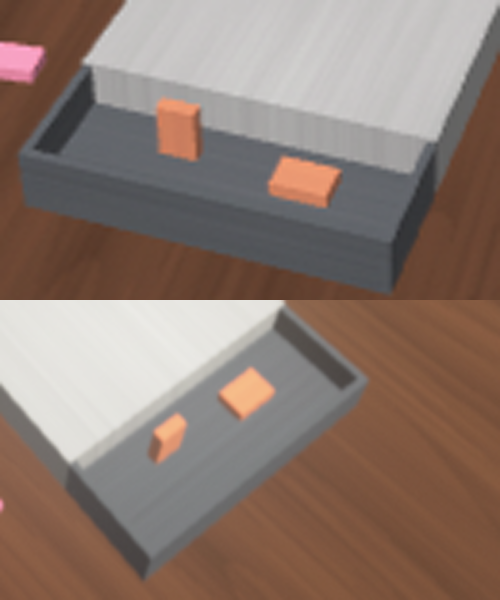

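One chip lies flat in the trough. The other stands on end, free of the plate wall, with its top slightly above the plate. I'll knock it flat with the blade just above plate height.

{"fn": "send_rows", "kwargs": {"deltas": [[[0, 0, 0.03], [0, 0, 0]], [[0, 0, 0.04], [0, 0, 0]], [[0, 0, 0.03], [0, 0, 0]], [[0, 0, 0.02], [0, 0, 0]], [[0, 0, 0.008], [0, 0, 0]], [[0, 0, 0], [0, 0, 0]], [[0, 0, 0], [0, 0, 0]]]}}

```text
time_s: 13.4
ee_pos: [554.8, 96.4, 91.5]
ee_rot: [-180.0, -0.1, -4.3]
force: [-0.4, 0.1, -2.8]
gripper_width: 21.4
gripper_force: 35.0
```

{"fn": "send_rows", "kwargs": {"deltas": [[[0, -0.02, 0.002], [0, 0, 0]], [[0, -0.04, 0], [0, 0, 0]], [[0, -0.04, 0], [0, 0, 0]], [[0, -0.04, 0], [0, 0, 0]], [[0, -0.03, 0], [0, 0, 0]], [[0, -0.02, 0], [0, 0, 0]], [[0, -0.016, 0], [0, 0, 0]], [[0, -0.016, 0], [0, 0, 0]], [[0, -0.012, 0], [0, 0, 0]], [[0, 0, 0], [0, 0, 0]]]}}

```text
time_s: 14.4
ee_pos: [563.1, 213.2, 89.9]
ee_rot: [-180.0, -0.0, -4.3]
force: [-0.2, -0.0, -2.5]
gripper_width: 21.7
gripper_force: 35.0
```

{"fn": "send_rows", "kwargs": {"deltas": [[[0, 0, -0.01], [0, 0, 0]], [[0, 0, -0.03], [0, 0, 0]], [[0, 0.02, -0.05], [0, 0, 0]], [[0, 0.05, -0.05], [0, 0, 0]], [[0, 0.07, -0.02], [0, 0, 0]], [[0, 0.08, 0], [0, 0, 0]], [[0, 0.08, 0], [0, 0, 0]], [[0, 0.04, 0], [0, 0, 0]], [[0, 0, 0], [0, 0, 0]]]}}

```text
time_s: 15.3
ee_pos: [549.8, 40.2, 170.4]
ee_rot: [179.9, -0.0, -4.5]
force: [0.2, 0.9, -2.4]
gripper_width: 21.8
gripper_force: 35.0
```

```bash
python3 - <<'E'
from workcell import *
from h import *
s=state(); print(s['time_s'],s['ee_pos'],s['ee_rot'],s['force'])
a=grab_frame('side'); b=grab_frame('scene')
z=lambda i:cv2.resize(i[:,:,::-1],(500,300),interpolation=cv2.INTER_CUBIC)
cv2.imwrite('pics/c6.png',np.vstack([z(a[250:328,215:345]),z(b[280:400,350:550])]))
E
```

```text
15.3 [549.78774321  40.1606869  170.42682111] [ 1.79939079e+02 -2.03655237e-02 -4.51489655e+00] [ 0.19608378  0.88249318 -2.43506944]
```

View pics/c6.png

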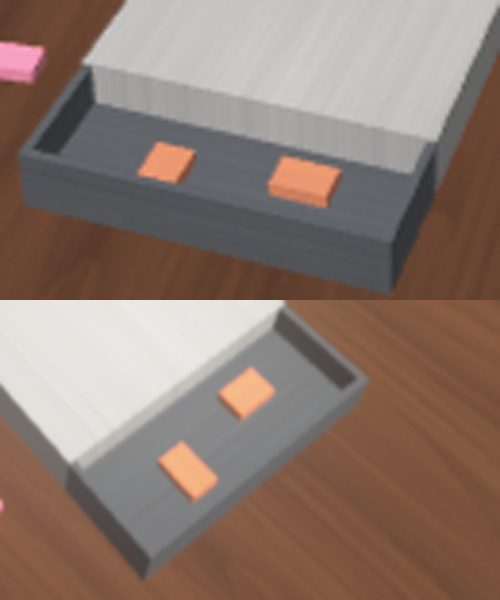

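Both chips now lie flat in the trough. I'll return the scraper to its original spot.

{"fn": "send_rows", "kwargs": {"deltas": [[[-0.002, 0.03, 0], [0, 0, 0]], [[-0.006, 0.06, 0], [0, 0, 0]], [[-0.006, 0.08, 0], [0, 0, 0]], [[-0.006, 0.09, 0], [0, 0, 0]], [[-0.006, 0.095, 0], [0, 0, 0]], [[-0.006, 0.095, 0], [0, 0, 0]], [[-0.006, 0.095, 0], [0, 0, 0]], [[-0.004, 0.08, 0], [0, 0, 0]], [[-0.004, 0.06, 0], [0, 0, 0]], [[0, 0.03, 0], [0, 0, 0]]]}}

```text
time_s: 16.4
ee_pos: [500.2, -313.8, 169.7]
ee_rot: [180.0, 0.0, -4.4]
force: [-0.1, 0.7, -2.9]
gripper_width: 21.8
gripper_force: 35.0
```

{"fn": "send_rows", "kwargs": {"deltas": [[[0, 0, 0.02], [0, 0, 0]], [[0, 0, 0.04], [0, 0, 0]], [[0, 0, 0.05], [0, 0, 0]], [[0, 0, 0.04], [0, 0, 0]], [[0, 0, 0.03], [0, 0, 0]], [[0, 0, 0.025], [0, 0, 0]], [[0, 0, 0.012], [0, 0, 0]], [[0, 0, 0.008], [0, 0, 0]], [[0, 0, 0], [0, 0, 0]], [[0, 0, 0], [0, 0, 0]]]}}

```text
time_s: 17.4
ee_pos: [501.1, -311.7, 58.0]
ee_rot: [180.0, -0.1, -4.3]
force: [-0.4, -0.7, -2.6]
gripper_width: 21.7
gripper_force: 35.0
```

{"fn": "send_rows", "kwargs": {"deltas": [[[0, 0, 0.004], [0, 0, 0]], [[0, 0, 0.003], [0, 0, 0]], [[0, 0, 0.002], [0, 0, 0]], [[0, 0, 0], [0, 0, 0]], [[0, 0, 0], [0, 0, 0]]]}}

```text
time_s: 17.9
ee_pos: [500.7, -311.7, 53.3]
ee_rot: [180.0, -0.0, -4.3]
force: [-1.1, 0.4, 2.0]
gripper_width: 21.9
gripper_force: 35.0
```

Contact with the bench: the force sign flipped. I'll open to about 55 mm and retreat.

{"fn": "send_rows", "kwargs": {"deltas": [[[0, 0, 0], [0, 0, 0]], [[0, 0, 0], [0, 0, 0]], [[0, 0, 0], [0, 0, 0]], [[0, 0, 0], [0, 0, 0]], [[0, 0, 0], [0, 0, 0]], [[0, 0, 0], [0, 0, 0]]], "grip": 0.4}}

```text
time_s: 18.5
ee_pos: [500.7, -311.5, 52.9]
ee_rot: [180.0, -0.0, -4.3]
force: [0.7, -0.2, 0.1]
gripper_width: 54.7
gripper_force: 0.0
```

{"fn": "send_rows", "kwargs": {"deltas": [[[0, 0, -0.02], [0, 0, 0]], [[0, 0, -0.04], [0, 0, 0]], [[0, 0, -0.06], [0, 0, 0]], [[0, 0, -0.06], [0, 0, 0]], [[0, 0, -0.06], [0, 0, 0]], [[0, 0, -0.04], [0, 0, 0]], [[0, 0, -0.02], [0, 0, 0]], [[0, 0, 0], [0, 0, 0]], [[0, 0, 0], [0, 0, 0]]]}}

```text
time_s: 19.4
ee_pos: [500.1, -311.2, 202.1]
ee_rot: [-180.0, 0.1, -4.3]
force: [-0.1, -0.1, -0.2]
gripper_width: 54.8
gripper_force: 0.0
```

```bash
python3 - <<'E'
from workcell import *
from h import *
s=state(); print(s['time_s'],s['ee_pos'],s['force'],s['gripper_width'])
a=grab_frame('side')
cv2.imwrite('pics/c7.png',cv2.resize(a[100:350,150:500,::-1],(700,500)))
E
```

```text
19.4 [ 500.13051267 -311.2388335   202.05816105] [-0.07089636 -0.09532833 -0.1849497 ] 54.832702172381545
```

View pics/c7.png

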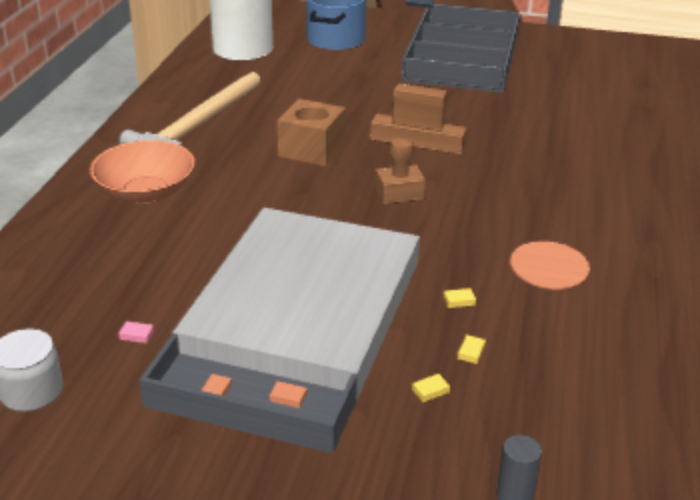

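The scraper stands upright on the bench, both chips are in the trough, and the gripper is clear.

```bash
python3 -c "
from workcell import *
print(job_done())"
```

```text
the job is handed in; nothing more can be done
None
```

Both copper chips lie flat in the trough, the scraper stands upright on the bench at its original spot, and the job was handed in at about 19.5 s of 48; no verdict was returned.

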